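# Swap the transport guard for the heat sink on a finned cold plate

## Task

Draw the orange transport guard straight up out of the copper-finned cold plate and park it in the white-finned rack, lowered fully home with its four fins in the rack's four gaps. Then fit the aluminium heat sink to the cold plate in the same way: one fin in each gap, fin ends flush with the fin ends below, plate resting flat on the fin tops. Lower both parts in rather than dropping them, let go of them, and leave the tube, jar, probe head and bottle standing where they are.

Things in the scene. Friction and masses are not known exactly. Their poses are not given: they have to be found in the camera images.
- guard_center (a point): Orange plastic transport guard, loose, about 150 g: back plate 90 (its x) x 64 (y) x 8 mm, under it four fins along x, 90 long, 7 thick, 30 tall, round-tipped, at y = -24, -8, 8, 24 mm; grip rib on top. Point: centre, 37 mm above the fin tips, 1 mm below the plate's upper face. z up; same after a half turn about z. Starts fully home in the cold plate.
- sink_center (a point): Aluminium heat sink with black rib, loose, about 380 g: back plate 90 (its x) x 64 (y) x 8 mm, under it four fins along x, 90 long, 7 thick, 30 tall, round-tipped, at y = -24, -8, 8, 24 mm; grip rib on top. Point: centre, 37 mm above the fin tips, 1 mm below the plate's upper face. z up; same after a half turn about z. Starts standing on its fin tips on the bench.
- guard_rib (a point): Middle of the orange grip rib of the transport guard: rib 60 mm long along x (along the fins), 14 mm thick in y, 36 mm tall, upright on the middle of the back plate. This point is 19 mm above the part's centre, 18 mm above the plate; same axes as the part.
- sink_rib (a point): Middle of the black grip rib of the aluminium heat sink: rib 60 mm long along x (along the fins), 14 mm thick in y, 36 mm tall, upright on the middle of the back plate. This point is 19 mm above the part's centre, 18 mm above the plate; same axes as the part.
- coldplate: Cold plate, dark steel with copper fins, fixed: block 104 (its x) x 80 (y) x 12 mm with five upright copper fins along x, 90 long, 4 thick, tops 45 mm above the bench, at y = -32, -16, 0, 16, 32 mm: four 12 mm gaps. Origin: centre of underside. A part is home when its plate lies on these fin tops, centre 52 mm above this origin. Starts holding the guard.
- rack: Parking rack, blue block with white fins, fixed: block 104 (its x) x 80 (y) x 12 mm with five upright white plastic fins along x, 90 long, 4 thick, tops 45 mm above the bench, at y = -32, -16, 0, 16, 32 mm: four 12 mm gaps. Origin: centre of underside. A part is home when its plate lies on these fin tops, centre 52 mm above this origin. Starts empty.
- tube: Bystander: a black lens tube standing upright, 36 mm across, 92 mm tall; starts close beside the heat sink (64 to 74 mm from its rib's mid-plane); loose, origin at the centre of its underside.
- jar: Bystander: a small amber glass jar, 36 mm across, 85 mm tall; starts close beside the cold plate (64 to 74 mm from its mid-plane); loose, origin at the centre of its underside.
- head: Bystander: a black laser probe head with two knobs, 60 mm along its x, 114 mm along its y over the knobs, 54 mm tall; loose, origin at the centre of its underside.
- bottle: Bystander: a white plastic bottle with a blue cap, 56 mm across, 140 mm tall; loose, origin at the centre of its underside.

How it is judged:
On the way, in this order (a step that is already met when the one before it is completed fails the run):
1. the orange guard is drawn up clear of the cold plate's fins (z of guard_center in the frame of coldplate above 0.085 m), for 0.1 s.
2. the orange guard is fully home in the rack (z of guard_center in the frame of rack between 0.045 and 0.0555 m and x of guard_center in the frame of rack between -0.008 and 0.008 m and y of guard_center in the frame of rack between -0.004 and 0.004 m and angle between the x axis of guard_center and the x axis of rack, either way round below 0.09 rad and angle between guard_center's own z axis and vertical below 0.05 rad), for 0.2 s.
3. the heat sink is fully home in the cold plate (z of sink_center in the frame of coldplate between 0.045 and 0.0555 m and x of sink_center in the frame of coldplate between -0.008 and 0.008 m and y of sink_center in the frame of coldplate between -0.004 and 0.004 m and angle between the x axis of sink_center and the x axis of coldplate, either way round below 0.09 rad and angle between sink_center's own z axis and vertical below 0.05 rad), for 0.2 s.
At the end, for the whole second after the job is handed in: The guard is in the rack and the heat sink in the cold plate, each fully home (centre 45 to 55.5 mm above the dock's underside), centred to 8 mm along the fins and 4 mm across them, parallel to the dock's fins to 0.09 rad, level to 0.05 rad, and at rest (below 10 mm/s) (all of step 2 and all of step 3 and linear speed of each of guard, sink below 0.01 m/s); the robot touches nothing.
It fails at once if tube or jar moved more than 30 mm or tipped over (distance of any of tube, jar from where it was at the start of the episode above 0.03 m or angle between any of tube, jar's own z axis and vertical above 0.4 rad).
It fails at once if head or bottle moved more than 30 mm or tipped over (distance of any of head, bottle from where it was at the start of the episode above 0.03 m or angle between any of head, bottle's own z axis and vertical above 0.4 rad).
It fails at once if the guard dropped into the rack (over 0.5 m/s, within 30 mm of being over it, centre less than 90 mm above its underside) (horizontal distance between guard_center and rack below 0.03 m and z of guard_center in the frame of rack below 0.09 m and linear speed of guard above 0.5 m/s).
It fails at once if the heat sink dropped into the cold plate (over 0.5 m/s, within 30 mm of being over it, centre less than 90 mm above its underside) (horizontal distance between sink_center and coldplate below 0.03 m and z of sink_center in the frame of coldplate below 0.09 m and linear speed of sink above 0.5 m/s).
It also fails if it takes over 64 s, if anything falls off the work surface, if the arm or the gripper's body presses on something with over 40 N, if the wrist force passes 120 N, or if a joint passes its speed limit or range.

## Robot

A 7-joint arm with a two-finger parallel gripper is mounted at the origin on the work surface. World frame = base frame: x ahead of the robot, y to its left, z up, the work surface at z = 0. Lengths are in m, angles in rad, forces in N, time in s.
With the tool pointing down it reaches from about 0.4 to 0.9 m from the base axis. Payload 5.5 kg.
Tool frame: the origin (TCP) lies on the centre line of the jaws, within the pads' length; the fingertips stand 14 mm ahead of it and the grasp point (between the pads) lies 5 mm behind it; x points along the fingers, y is the direction in which the jaws open and shut, and the axes are right-handed (so a half turn about x gives the same grasp; the last joint's range is limited). The gripper opens to 92 mm and grips with 3 to 60 N. Pads are 19 mm wide; open, the fingers measure 130 mm over their backs; the gripper's body (75 mm by 190 mm) begins 47 mm behind the grasp point.
Start: joints at [1.435, 0.501, -0.427, 1.55, 0.221, 1.138, -0.21], TCP at [0.252, -0.599, 0.241] pointing down, gripper open.
Joint ranges: [-2.88, 2.88], [-0.31, 2.03], [-1.54, 1.56], [0.2, 2.42], [-1.41, 4.55], [0.19, 2.02], [-2.57, 2.57]. Speed limits (rad/s): [2.57, 2.57, 3.14, 3.14, 3.14, 3.14, 3.14].

## Interface

Orientations are given as a unit quaternion [w, x, y, z].
In Python, from bench import readout, optics, job_done, nets gives the robot as it stands. The module is installed in compiled form; this text tells all that it offers.
- The arm moves only by the tool arm_command, never from a script. Its argument "series" is a list of rows, each an object with "offset": the shift along the world's x, y, z in units of 0.04 m (1.0 is 0.04 m), a list of three; "yaw": the turn about the world's z in units of pi rad (1.0 is pi rad); "hand": the gripper's target within -1 to 1 (fully open at 1, half-way at 0, shut at -1). A call has 1 to 8 rows; each row shifts and turns the commanded pose from where the row before left it; what a row does not reach is not made up. A row lasts 1/12 s, in which the tool goes at most 41.7 mm and 7.16 degrees, less where a joint would pass 70% of its speed; a pose out of reach is approached as far as the arm can. A call with a number of a shift or a turn outside -1 to 1 is refused whole. A call with a gripper value outside its range is refused whole. The fingers move at their own pace and stop on an object; "grip_force" is the grip in N (left out, the last holds). Time passes only in rows, so rows that do not move let the fingers close. It gives the time, the measured TCP pose, the force and the opening at its end, in the units of the state.
- readout.read_state(): the state, without advancing time (a new reading comes with each control period).
- optics.snapshot(name): name is "scene" or "side" or "wrist"; returns the picture (384x512x3 uint8, red, green, blue); there is no depth.
- optics.calibration(name): a dict with "intrinsics" (3x3 intrinsics, pixels), "k1" (the pictures are not rectified: a ray, as slopes to the right and down, at radius r is drawn at 1 + k1 r^2 times it, then the intrinsics apply), "xyz" and "attitude" of the camera in the world. Camera axes: x right, y down, z forward; pixel columns grow to the right and rows downward; lengths in m; the calibration is good to about 2 mm. A picture is of the moment at which its call begins: read the wrist's pose just before it. calibration takes no time and is no camera call; for the wrist camera it gives the pose at the moment of the call.
- job_done(): hands the job in, once; it reports no verdict.
Trained networks look in the newest picture that a camera, given by its name, has taken for a name from the list of things; names that differ only in an ending like _2 or _b are one class to them, and where a whole thing is asked for, a point or a joint stands for the part that bears it (a point fixed in the world has none). Each returns a list of dicts, best first, with "score" (0 to 1); they miss things now and then, are a little off and sometimes report something else, mostly with a low value. They report only what shows in the picture. A call takes as long as a camera call.
- nets.look_for(camera, thing): "rect" ([left, top, right, bottom] in pixels, round what is visible of it).
- nets.masks_of(camera, thing): "mask" (384x512 bool, what is visible of it) and "rect" ([left, top, right, bottom] in pixels, round what is visible of it).
- nets.tip_of(camera, thing): "centre" ([column, row] in pixels: a listed point, or the origin of a listed thing).
The state is a dict: "t": time; "q": joint angles; "dq": joint speeds; "tau": joint torques, N m; "tool_pos": TCP position; "ee_rot": TCP orientation; "force": force on the tool from outside, world axes, zero at the start; "moment": the same for the moment, N m; "opening": finger opening in m.
Only numpy, scipy, OpenCV 4.12 (cv2) and the standard library are available. Lean on these libraries where they do the work, as an engineer would, in place of code of your own. Each camera call takes 0.05 s, during which the arm holds its last target.

## Working session

There is one attempt and no reset: what is moved stays moved. The work goes in short steps, Python scripts to look and compute and a tool call to move; the robot and the scene stay as the last step left them, time stands still between calls to the robot, and variables do not carry over. Pictures are saved under pics/ and viewed, and the job is handed in when it is done.

Besides the shell and the picture viewer there is one more tool, called by a JSON object that holds its "op" and its "data", one argument or row to a line. arm_command: Moves the arm, as the interface text tells. Shifts and turns lie within -1 to 1; 1 stands for 0.04 m of shift or pi rad of turn. Its arguments: {"type":"object","properties":{"series":{"type":"array","items":{"type":"object","properties":{"offset":{"type":"array","items":{"type":"number","minimum":-1,"maximum":1}},"yaw":{"type":"number","minimum":-1,"maximum":1},"hand":{"type":"number"}}}},"grip_force":{"type":"number"}},"required":["series"]}

```bash
mkdir -p pics; ls
python3 - <<'E'
from bench import readout, optics, nets
import cv2, numpy as np
print(readout.read_state())
for c in ["scene","side","wrist"]:
    im=optics.snapshot(c); cv2.imwrite(f"pics/{c}0.png",im[:,:,::-1]); print(c,optics.calibration(c))
E
```

```text
pics
{'t': 0.0, 'q': array([ 1.43522556,  0.50185225, -0.42677553,  1.55146233,  0.22075962,
        1.13832572, -0.21031064]), 'dq': array([-0.00079784, -0.00088717,  0.00058326, -0.00013194, -0.00018408,
        0.00106582,  0.00072296]), 'tau': array([ 6.00643743e-04, -5.66596591e+01, -5.81600279e+00, -2.79111546e+01,
       -6.86483039e-02,  3.07701516e-02,  1.49574598e-04]), 'tool_pos': array([ 0.25207593, -0.59837732,  0.23966907]), 'ee_rot': array([-0.13936123, -0.69298738, -0.14075863,  0.69320555]), 'force': array([ 0.36264813,  0.52854144, -0.20219078]), 'moment': array([ 0.01606094, -0.0513263 , -0.00466511]), 'opening': 0.09202751609722402}
scene {'intrinsics': array([[443.83587804,   0.        , 248.91613002],
       [  0.        , 443.83587804, 191.54189325],
       [  0.        ,   0.        ,   1.        ]]), 'k1': -0.03162794940302992, 'xyz': array([ 1.38034368, -0.09202705,  0.95298898]), 'attitude': array([-0.27947486,  0.70407583,  0.60965483, -0.23343524])}
side {'intrinsics': array([[483.59883455,   0.        , 252.18713198],
       [  0.        , 483.59883455, 190.04553472],
       [  0.        ,   0.        ,   1.        ]]), 'k1': -0.015506076222596693, 'xyz': array([0.50484317, 0.85144206, 0.82046384]), 'attitude': array([ 0.02156601, -0.06250847,  0.91489008, -0.39825086])}
wrist {'intrinsics': array([[306.86661451,   0.        , 257.80870493],
       [  0.        , 306.86661451, 192.74206788],
       [  0.        ,   0.        ,   1.        ]]), 'k1': -0.034896274518510975, 'xyz': array([ 0.31464536, -0.57408055,  0.38420319]), 'attitude': array([ 0.10394598,  0.826788  , -0.54842265, -0.06963793])}
```

View pics/scene0.png

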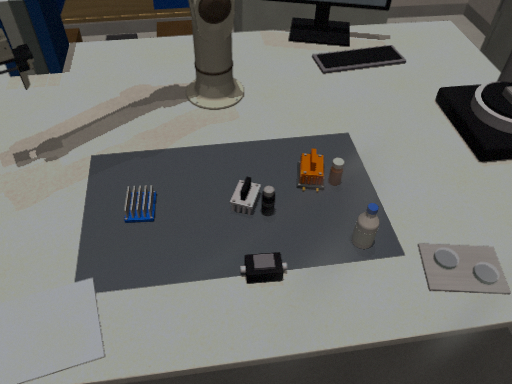

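View pics/side0.png

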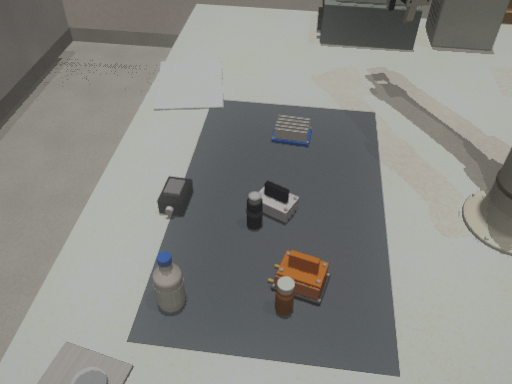

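View pics/wrist0.png

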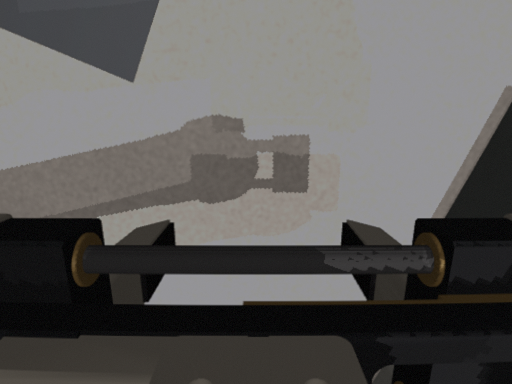

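```bash
cat > h.py <<'E'
import numpy as np, cv2
from scipy.spatial.transform import Rotation as R
from scipy.optimize import least_squares
from bench import readout, optics, nets
def Rq(q): return R.from_quat([q[1],q[2],q[3],q[0]])
def proj(cal,P):
    P=np.atleast_2d(P); c=Rq(cal['attitude']).inv().apply(P-cal['xyz'])
    s=c[:,:2]/c[:,2:]; r2=(s**2).sum(1,keepdims=True); s=s*(1+cal['k1']*r2)
    K=cal['intrinsics']; return s@K[:2,:2].T+K[:2,2]
def ray(cal,uv):
    K=cal['intrinsics']; d=(np.asarray(uv,float)-K[:2,2])/K[0,0]; s=d.copy()
    for _ in range(10): s=d/(1+cal['k1']*(s@s))
    return Rq(cal['attitude']).apply([s[0],s[1],1.0])
def onz(cal,uv,z):
    d=ray(cal,uv); return cal['xyz']+d*(z-cal['xyz'][2])/d[2]
def tri(cals,uvs):
    A=np.zeros((3,3));b=np.zeros(3)
    for c,u in zip(cals,uvs):
        d=ray(c,u);d/=np.linalg.norm(d);M=np.eye(3)-np.outer(d,d);A+=M;b+=M@c['xyz']
    X=np.linalg.solve(A,b); return X,[proj(c,X)[0]-u for c,u in zip(cals,uvs)]
def toolyaw():
    s=readout.read_state(); M=Rq(s['ee_rot']).as_matrix(); return s,M
E
python3 - <<'E'
from h import *
s,M=toolyaw(); print(M.round(3))
cs={c:optics.calibration(c) for c in("scene","side")}
for c in cs: optics.snapshot(c)
print(readout.read_state()['t'])
for th in ["guard_rib","sink_rib","guard_center","sink_center","coldplate","rack","tube","jar","head","bottle"]:
    u=[];k=[]
    for c in cs:
        r=nets.tip_of(c,th)
        if r: u.append(np.array(r[0]['centre'])); k.append(cs[c]); print(th,c,u[-1].round(1),round(r[0]['score'],2),len(r))
    if len(u)==2:
        X,e=tri(k,u); print('  ',X.round(4),np.round(e,1).tolist())
print(readout.read_state()['t'])
E
```

```text
[[-0.001  0.388 -0.922]
 [ 0.001 -0.922 -0.388]
 [-1.    -0.001 -0.   ]]
0.25
guard_rib scene [311.2 159.2] 0.8 1
guard_rib side [304.6 263.7] 0.96 1
   [0.4714 0.2406 0.0645] [[0.6, 0.7], [1.0, -0.9]]
sink_rib scene [242.8 187.9] 0.8 1
sink_rib side [275.  189.8] 0.61 2
   [0.551  0.0272 0.0569] [[0.6, 0.7], [0.8, -0.8]]
guard_center scene [314.2 163.9] 0.65 1
guard_center side [301.7 266.4] 0.65 1
   [0.4793 0.2458 0.0567] [[-0.3, -0.4], [-0.5, 0.5]]
sink_center scene [245.4 195.1] 0.77 1
sink_center side [279.3 198.4] 0.83 1
   [0.5442 0.0313 0.0274] [[-1.0, -1.2], [-1.4, 1.3]]
coldplate scene [311.3 178.2] 0.89 2
coldplate side [305.1 284.3] 0.68 1
   [ 0.4703  0.2441 -0.0077] [[-1.2, -1.4], [-2.0, 1.7]]
rack scene [140.7 208.4] 0.58 1
rack side [289.9 139.4] 0.84 2
   [ 0.5324 -0.2611 -0.0082] [[1.0, 1.3], [1.1, -1.2]]
tube scene [266.4 216.6] 0.59 1
tube side [254.1 221.1] 0.87 1
   [ 0.599   0.0816 -0.0078] [[-1.6, -1.8], [-2.2, 1.9]]
jar scene [333.1 182.2] 0.53 1
jar side [282.5 309.9] 0.78 2
   [ 0.5063  0.3074 -0.005 ] [[0.5, 0.5], [0.7, -0.6]]
head scene [259.9 269.2] 0.77 1
head side [177.5 203.4] 0.6 1
   [ 0.7822  0.0411 -0.0037] [[1.6, 1.7], [1.9, -1.5]]
bottle scene [363.1 242.4] 0.76 1
bottle side [170.6 301. ] 0.69 1
   [ 0.7325  0.3228 -0.0022] [[-0.6, -0.4], [-0.8, 0.5]]
1.25
```

Run:
```python
import cv2,numpy as np
s=cv2.imread('pics/scene0.png');d=cv2.imread('pics/side0.png')
def crop(im,c,w=32,h=30): 
    x,y=c; return cv2.resize(im[y-h:y+h,x-w:x+w],None,fx=6,fy=6,interpolation=cv2.INTER_CUBIC)
r1=np.hstack([crop(s,(140,203)),crop(d,(292,130))])
r2=np.hstack([crop(s,(318,172)),crop(d,(302,275))])
r3=np.hstack([crop(s,(250,198)),crop(d,(272,202))])
cv2.imwrite('pics/c1.png',r1);
cv2.imwrite('pics/c2.png',r2);cv2.imwrite('pics/c3.png',r3)
from h import *
c=optics.calibration('wrist');print(Rq(c['attitude']).as_matrix().round(3))
```

```text
[[ 0.389 -0.893 -0.229]
 [-0.921 -0.376 -0.097]
 [ 0.     0.248 -0.969]]
```

View pics/c1.png

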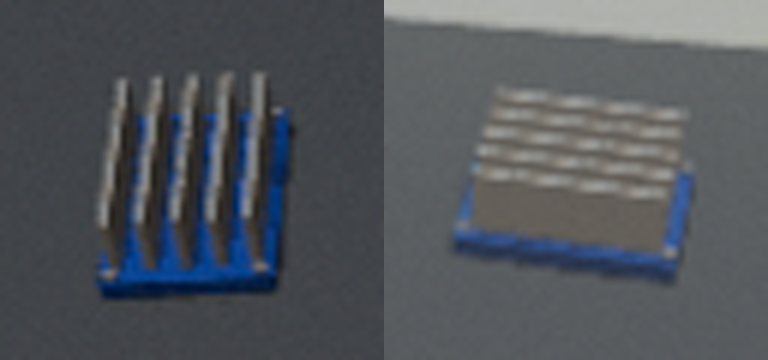

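View pics/c2.png

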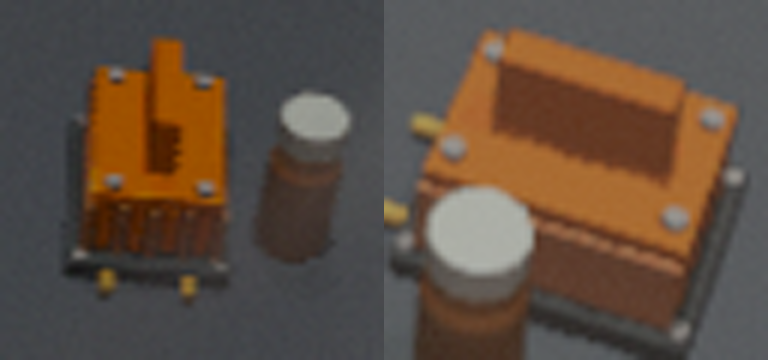

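View pics/c3.png

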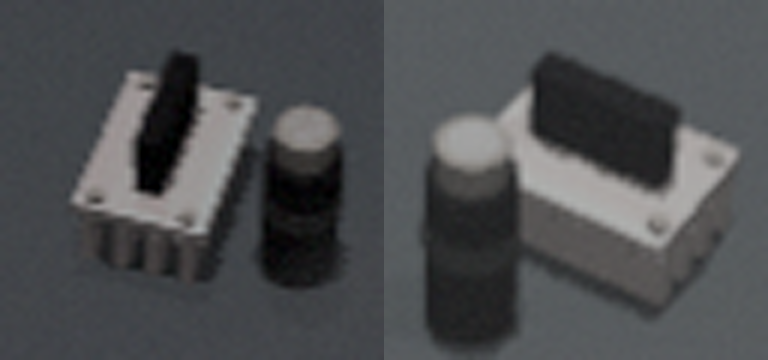

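```bash
cat > fit.py <<'E'
from h import *
cs={c:optics.calibration(c) for c in("scene","side")}
def fit(obs,x0):
    # obs: cam,(u,v),(lx,ly),z
    def f(p):
        c,s=np.cos(p[2]),np.sin(p[2]);r=[]
        for cam,uv,(lx,ly),z in obs:
            P=[p[0]+c*lx-s*ly,p[1]+s*lx+c*ly,z]; r+=list(proj(cs[cam],P)[0]-uv)
        return np.array(r)
    o=least_squares(f,x0,loss='soft_l1'); return o.x,o.fun.reshape(-1,2)
def px(o,p): return (np.array(p)+.5)/6-.5+np.array(o)
E
python3 - <<'E'
from fit import *
# world corner assignments: scene cam looks toward -x: image right=+y, up = -x. part x ~ along world -x..  use yaw near 0 (part x=+world x)
def corners(o,pts,cam,z,hx,hy):
    return [(cam,px(o,p),(sx*hx,sy*hy),z) for p,(sx,sy) in pts]
g=corners((286,142),[((100,67),(-1,-1)),((226,82),(-1,1)),((90,193),(1,-1)),((225,207),(1,1))],'scene',.053,.045,.032)
# side cam looks toward -y, image right = -x, down=+y
g2=corners((270,245),[((106,30),(1,-1)),((354,105),(-1,-1)),((304,262),(-1,1)),((36,180),(1,1))],'side',.053,.045,.032)
for o in (g,g2,g+g2):
    x,e=fit(o,[.475,.243,.0]);print('guard',x.round(4),e.round(1).tolist())
s1=corners((218,168),[((130,70),(-1,-1)),((258,97),(-1,1)),((72,205),(1,-1)),((207,233),(1,1))],'scene',.038,.045,.032)
s2=corners((240,172),[((356,150),(-1,-1)),((276,245),(-1,1))],'side',.038,.045,.032)
for o in (s1,s1+s2):
    x,e=fit(o,[.548,.03,-.3]);print('sink',x.round(4),e.round(1).tolist())
r1=corners((108,173),[((290,108),(-1,1)),((98,278),(1,-1)),((275,275),(1,1))],'scene',.012,.052,.04)
r2=corners((260,100),[((308,165),(-1,-1)),((292,255),(-1,1)),((71,235),(1,1))],'side',.012,.052,.04)
for o in (r1,r2,r1+r2):
    x,e=fit(o,[.53,-.26,0]);print('rack',x.round(4),e.round(1).tolist())
E
```

```text
guard [ 0.4778  0.2418 -0.2793] [[-0.1, 0.1], [0.2, -0.3], [0.0, 0.1], [-0.1, 0.0]]
guard [ 0.476   0.2461 -0.2397] [[-1.0, 0.7], [0.2, 1.0], [0.1, -0.6], [0.4, -0.9]]
guard [ 0.4761  0.2439 -0.2561] [[0.1, -0.2], [0.4, -0.9], [0.9, -0.2], [0.8, -0.6], [-0.6, -0.3], [0.3, 0.5], [-0.4, -1.3], [0.3, -2.2]]
sink [ 0.549   0.0334 -0.4265] [[-0.1, -0.1], [0.0, -0.0], [0.1, -0.1], [0.0, 0.2]]
sink [ 0.5497  0.0335 -0.4335] [[0.1, 0.0], [0.2, 0.2], [0.1, -0.0], [-0.0, 0.4], [0.3, -0.4], [0.2, 0.1]]
rack [ 0.5301 -0.2612 -0.0835] [[0.3, -0.3], [-0.2, 0.5], [-0.1, -0.2]]
rack [ 0.5328 -0.2615 -0.0415] [[0.1, -0.9], [0.3, 0.9], [-0.4, -0.1]]
rack [ 0.5317 -0.2614 -0.0671] [[-0.1, -0.0], [0.0, 1.1], [0.1, 0.0], [0.8, -0.5], [0.3, 1.2], [-0.3, -0.4]]
```

{"op": "arm_command", "data": {
  "series": [
    {"offset": [0.55, 0.85, -0.05], "yaw": 0, "hand": 1},
    {"offset": [0.55, 0.85, -0.05], "yaw": 0, "hand": 1},
    {"offset": [0.55, 0.85, -0.05], "yaw": 0, "hand": 1},
    {"offset": [0.55, 0.85, -0.05], "yaw": 0, "hand": 1},
    {"offset": [0.55, 0.85, -0.05], "yaw": 0, "hand": 1},
    {"offset": [0.55, 0.85, -0.05], "yaw": 0, "hand": 1},
    {"offset": [0.55, 0.85, -0.05], "yaw": 0, "hand": 1},
    {"offset": [0.55, 0.85, -0.05], "yaw": 0, "hand": 1}
  ]
}}

```text
t: 1.92
tool_pos: [0.4292, -0.3254, 0.225]
ee_rot: [0.14, 0.693, 0.14, -0.693]
force: [0.6, -0.1, 0.5]
opening: 0.0918
```

{"op": "arm_command", "data": {
  "series": [
    {"offset": [0.4, 0.5, 0], "yaw": 0, "hand": 1},
    {"offset": [0.4, 0.5, 0], "yaw": 0, "hand": 1},
    {"offset": [0, 0, 0], "yaw": 0, "hand": 1},
    {"offset": [0, 0, 0], "yaw": 0, "hand": 1}
  ]
}}

```text
t: 2.25
tool_pos: [0.4617, -0.2852, 0.225]
ee_rot: [0.142, 0.693, 0.141, -0.693]
force: [0.1, -1.3, -0.4]
opening: 0.0918
```

Run:
```python
from h import *
s=readout.read_state();c=optics.calibration('wrist');im=optics.snapshot('wrist')
print(s['t'],s['tool_pos'],s['q'].round(2));np.save('w1cal.npy',c,allow_pickle=True)
cv2.imwrite('pics/w1.png',im[:,:,::-1])
cv2.imwrite('pics/w1b.png',cv2.resize(im[40:230,160:400,::-1],None,fx=3,fy=3,interpolation=cv2.INTER_CUBIC))
```

```text
2.25 [ 0.46168063 -0.28518779  0.22501512] [ 0.98  0.35 -0.58  1.84  0.22  1.02 -0.85]
```

View pics/w1.png

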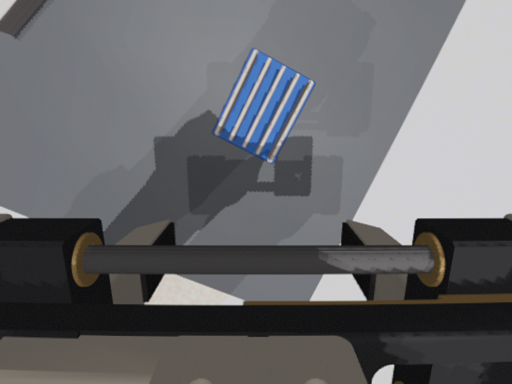

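Run:
```python
import cv2
im=cv2.imread('pics/w1.png')
cv2.imwrite('pics/w1b.png',cv2.resize(im[40:170,205:325],None,fx=5,fy=4.6,interpolation=cv2.INTER_CUBIC) if 0 else cv2.resize(im[45:165,205:325],None,fx=5,fy=5,interpolation=cv2.INTER_CUBIC))
```

```text
(no output)
```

View pics/w1b.png

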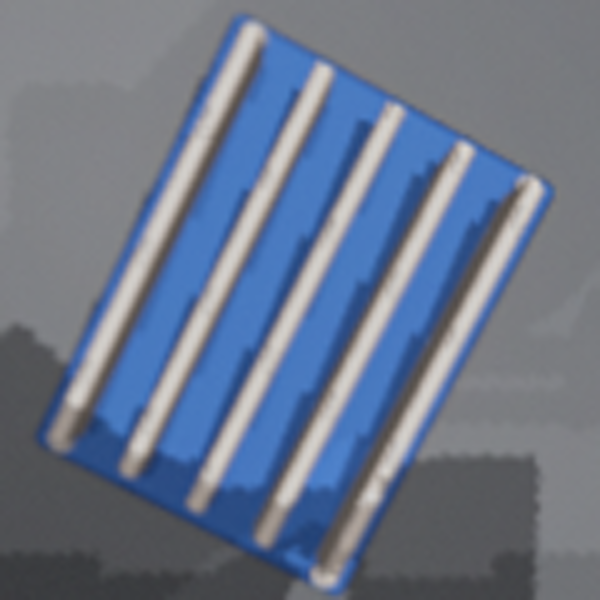

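```bash
cat > finfit.py <<'E'
from h import *
from scipy.optimize import minimize
from scipy.ndimage import map_coordinates
def tf(p,L,z):
    c,s=np.cos(p[2]),np.sin(p[2]); return np.c_[p[0]+c*L[:,0]-s*L[:,1],p[1]+s*L[:,0]+c*L[:,1],np.full(len(L),z)]
def cfit(cal,pts,loc,z,x0):
    def f(p): return (proj(cal,tf(p,np.array(loc),z))-pts).ravel()
    o=least_squares(f,x0);return o.x,o.fun.reshape(-1,2)
def finscore(cal,im,p,z=.045,ch=0,half=.040):
    xs=np.linspace(-half,half,60)
    def S(off):
        L=np.array([(x,y+off) for y in (-.032,-.016,0,.016,.032) for x in xs])
        uv=proj(cal,tf(p,L,z)); return map_coordinates(im[:,:,ch].astype(float),[uv[:,1],uv[:,0]],order=1).mean()
    return S(-.0012)+S(0)+S(.0012)-S(-.005)*1.5-S(.005)*1.5
E
python3 - <<'E'
from finfit import *
cal=np.load('w1cal.npy',allow_pickle=True).item()
im=cv2.imread('pics/w1.png')[:,:,::-1]
px=lambda p:(np.array(p,float)+.5)/5-.5+np.array([205,45])
pts=px([(237,15),(554,186),(345,594),(38,440)])
# determine labels: candidates cyclic
hx,hy=.052,.04
p0=[.532,-.2614,-.067]
for z,loc in ((.012,[(1,1),(1,-1),(-1,-1),(-1,1)]),(.012,[(1,-1),(1,1),(-1,1),(-1,-1)])):
    x,e=cfit(cal,pts,[(a*hx,b*hy) for a,b in loc],z,p0);print(x.round(4),e.round(1).tolist())
g=im.copy()
f=lambda p:-finscore(cal,im,p)
for st in (p0,[.534,-.262,-.05],[.53,-.26,-.09]):
    o=minimize(f,st,method='Nelder-Mead',options=dict(initial_simplex=[np.array(st)+d for d in ([0,0,0],[.004,0,0],[0,.004,0],[0,0,.03])]));print(o.x.round(4),o.fun)
E
```

```text
[ 0.533  -0.2631 -0.0622] [[-0.2, -1.3], [1.2, -0.5], [-0.2, 1.1], [-0.7, 0.9]]
[ 0.5311 -0.2648  0.004 ] [[63.6, 32.3], [-66.7, -32.2], [-59.5, -24.4], [65.5, 33.1]]
[ 0.536  -0.2629 -0.0731] -343.5602712707464
[ 0.536  -0.2629 -0.073 ] -343.56006581256383
[ 0.536  -0.2629 -0.0731] -343.5602497766216
```

{"op": "arm_command", "data": {
  "series": [
    {"offset": [0.1, 0.64, 0], "yaw": 0.0395, "hand": 1},
    {"offset": [0.1, 0.64, 0], "yaw": 0.0395, "hand": 1},
    {"offset": [0.1, 0.64, 0], "yaw": 0.0395, "hand": 1},
    {"offset": [0.1, 0.64, 0], "yaw": 0.0395, "hand": 1},
    {"offset": [0.1, 0.64, 0], "yaw": 0.0395, "hand": 1},
    {"offset": [0.1, 0.64, 0], "yaw": 0.0395, "hand": 1},
    {"offset": [0.1, 0.64, 0], "yaw": 0.0395, "hand": 1},
    {"offset": [0.1, 0.64, 0], "yaw": 0.0395, "hand": 1}
  ]
}}

```text
t: 2.97
tool_pos: [0.4921, -0.0832, 0.2247]
ee_rot: [-0.454, -0.542, -0.454, 0.542]
force: [0.5, 0.7, -0.5]
opening: 0.0916
```

{"op": "arm_command", "data": {
  "series": [
    {"offset": [0.1, 0.64, 0], "yaw": 0.0395, "hand": 1},
    {"offset": [0.1, 0.64, 0], "yaw": 0.0395, "hand": 1},
    {"offset": [0.1, 0.64, 0], "yaw": 0.0395, "hand": 1},
    {"offset": [0.1, 0.64, 0], "yaw": 0.0395, "hand": 1},
    {"offset": [0.1, 0.64, 0], "yaw": 0.0395, "hand": 1},
    {"offset": [0.1, 0.64, 0], "yaw": 0.0395, "hand": 1},
    {"offset": [0.1, 0.64, 0], "yaw": 0.0395, "hand": 1},
    {"offset": [0.1, 0.64, 0], "yaw": 0.0395, "hand": 1}
  ]
}}

```text
t: 3.63
tool_pos: [0.5251, 0.1213, 0.2245]
ee_rot: [0.657, 0.26, 0.657, -0.261]
force: [1.0, -0.5, 1.5]
opening: 0.0918
```

{"op": "arm_command", "data": {
  "series": [
    {"offset": [0.1, 0.64, 0], "yaw": 0.0395, "hand": 1},
    {"offset": [0.1, 0.64, 0], "yaw": 0.0395, "hand": 1},
    {"offset": [0.1, 0.64, 0], "yaw": 0.0395, "hand": 1},
    {"offset": [0.1, 0.64, 0], "yaw": 0.0395, "hand": 1},
    {"offset": [0, 0, 0], "yaw": 0, "hand": 1},
    {"offset": [0, 0, 0], "yaw": 0, "hand": 1}
  ]
}}

```text
t: 4.13
tool_pos: [0.5406, 0.2249, 0.2242]
ee_rot: [0.701, 0.092, 0.701, -0.092]
force: [0.3, -0.9, 0.1]
opening: 0.0919
```

Run:
```python
from h import *
s,M=toolyaw();c=optics.calibration('wrist');im=optics.snapshot('wrist')
print(s['t'],s['tool_pos'],s['q'].round(2),M.round(3).tolist(),np.degrees(np.arctan2(M[1,1],M[0,1])));np.save('w2cal.npy',c,allow_pickle=True)
cv2.imwrite('pics/w2.png',im[:,:,::-1])
```

```text
4.1333 [0.54060467 0.22493962 0.22418531] [ 0.36  0.64 -1.14  1.72  0.62  1.2   0.37] [[-0.001, 0.259, 0.966], [0.0, 0.966, -0.259], [-1.0, -0.0, -0.001]] 75.01163586272665
```

View pics/w2.png

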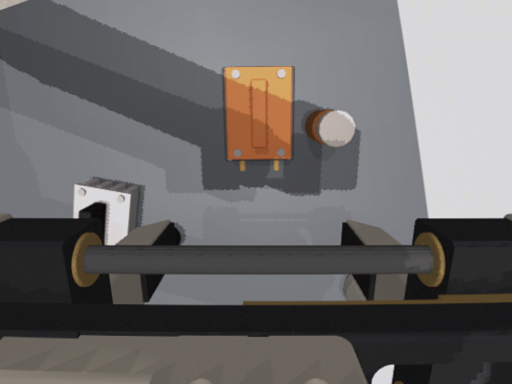

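Run:
```python
import cv2
im=cv2.imread('pics/w2.png')
cv2.imwrite('pics/w2b.png',cv2.resize(im[55:175,210:370],None,fx=5,fy=5,interpolation=cv2.INTER_CUBIC))
```

```text
(no output)
```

View pics/w2b.png

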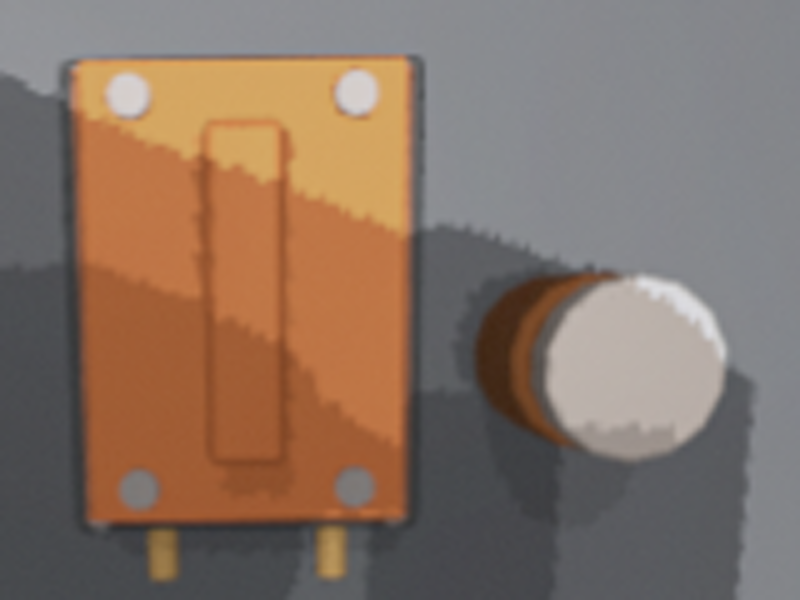

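Run:
```python
from finfit import *
cal=np.load('w2cal.npy',allow_pickle=True).item()
px=lambda p:(np.array(p,float)+.5)/5-.5+np.array([210,55])
A=px([(76,58),(412,56),(407,522),(88,523)])
B=px([(206,120),(283,122),(281,462),(212,462)])
loc=[(-1,-1),(-1,1),(1,1),(1,-1)]
p0=[.477,.243,-.265]
for pts,hx,hy,z in ((A,.045,.032,.053),(B,.03,.007,.089)):
    for z in (z,z+.002):
        x,e=cfit(cal,pts,[(a*hx,b*hy) for a,b in loc],z,p0);print(z,x.round(4),e.round(1).tolist())
print(onz(cal,px((635,367)),.085))
```

```text
0.053 [ 0.4774  0.2419 -0.2541] [[0.5, 0.2], [-0.4, 0.1], [-1.0, -0.4], [0.9, -0.1]]
0.055 [ 0.4775  0.2419 -0.2541] [[0.3, -0.0], [-0.2, -0.1], [-0.8, -0.1], [0.7, 0.2]]
0.089 [ 0.4773  0.2418 -0.2555] [[-0.4, -0.5], [0.4, -1.0], [0.8, 0.8], [-0.8, 0.9]]
0.091 [ 0.4773  0.2418 -0.2555] [[-0.4, -0.7], [0.5, -1.2], [0.8, 1.0], [-0.9, 1.1]]
[0.50755284 0.30695813 0.085     ]
```

{"op": "arm_command", "data": {
  "series": [
    {"offset": [-0.395, 0.105, -0.45], "yaw": 0.002, "hand": -0.25},
    {"offset": [-0.395, 0.105, -0.45], "yaw": 0, "hand": -0.25},
    {"offset": [-0.395, 0.105, -0.45], "yaw": 0, "hand": -0.25},
    {"offset": [-0.395, 0.105, -0.45], "yaw": 0, "hand": -0.25},
    {"offset": [0, 0, 0], "yaw": 0, "hand": -0.25}
  ]
}}

```text
t: 4.6
tool_pos: [0.4731, 0.2385, 0.1495]
ee_rot: [0.699, 0.088, 0.703, -0.092]
force: [0.0, -0.5, 0.6]
opening: 0.0631
```

{"op": "arm_command", "data": {
  "series": [
    {"offset": [0, 0, 0], "yaw": 0, "hand": -0.25},
    {"offset": [0, 0, 0], "yaw": 0, "hand": -0.25},
    {"offset": [0, 0, 0], "yaw": 0, "hand": -0.25}
  ]
}}

```text
t: 4.85
tool_pos: [0.4794, 0.241, 0.1538]
ee_rot: [0.702, 0.091, 0.7, -0.091]
force: [-0.2, -1.1, 0.8]
opening: 0.0431
```

```bash
cat > st.py <<'E'
from h import *
s,M=toolyaw();print(s['t'],s['tool_pos'].round(4),'op',round(s['opening'],4),'F',s['force'].round(1),'yaw(part)',round(np.arctan2(M[1,1],M[0,1])-np.pi/2,4),'xdir',M[:,0].round(3),'q7',s['q'][6].round(2))
E
python3 st.py
```

```text
4.85 [0.4794 0.241  0.1538] op 0.0431 F [-0.2 -1.1  0.8] yaw(part) -0.2579 xdir [ 0.002  0.    -1.   ] q7 0.23
```

{"op": "arm_command", "data": {
  "series": [
    {"offset": [-0.05, 0.02, -0.2], "yaw": 0, "hand": -0.25},
    {"offset": [0, 0, -0.35], "yaw": 0, "hand": -0.25},
    {"offset": [0, 0, -0.35], "yaw": 0, "hand": -0.25},
    {"offset": [0, 0, -0.2], "yaw": 0, "hand": -0.25},
    {"offset": [0, 0, 0], "yaw": 0, "hand": -0.25},
    {"offset": [0, 0, 0], "yaw": 0, "hand": -0.25}
  ]
}}

```text
t: 5.35
tool_pos: [0.4745, 0.2426, 0.1077]
ee_rot: [0.701, 0.089, 0.702, -0.09]
force: [0.6, 0.3, 0.3]
opening: 0.0348
```

```bash
python3 st.py
```

```text
5.35 [0.4745 0.2426 0.1077] op 0.0348 F [0.6 0.3 0.3] yaw(part) -0.254 xdir [-0.002 -0.    -1.   ] q7 0.18
```

{"op": "arm_command", "data": {
  "series": [
    {"offset": [0.05, -0.02, -0.3], "yaw": 0, "hand": -0.25},
    {"offset": [0, 0, -0.3], "yaw": 0, "hand": -0.25},
    {"offset": [0, 0, -0.3], "yaw": 0, "hand": -0.25},
    {"offset": [0, 0, 0], "yaw": 0, "hand": -0.25},
    {"offset": [0, 0, 0], "yaw": 0, "hand": -0.25}
  ]
}}

```text
t: 5.77
tool_pos: [0.4764, 0.2415, 0.0716]
ee_rot: [0.701, 0.089, 0.702, -0.09]
force: [-0.4, 0.5, 0.4]
opening: 0.0345
```

```bash
python3 st.py
```

```text
5.7667 [0.4764 0.2415 0.0716] op 0.0345 F [-0.4  0.5  0.4] yaw(part) -0.2543 xdir [-0.002 -0.001 -1.   ] q7 0.14
```

Close on the rib at 30 N.

{"op": "arm_command", "data": {
  "series": [
    {"offset": [0, 0, 0], "yaw": 0, "hand": -1},
    {"offset": [0, 0, 0], "yaw": 0, "hand": -1},
    {"offset": [0, 0, 0], "yaw": 0, "hand": -1},
    {"offset": [0, 0, 0], "yaw": 0, "hand": -1},
    {"offset": [0, 0, 0], "yaw": 0, "hand": -1}
  ],
  "grip_force": 30
}}

```text
t: 6.18
tool_pos: [0.4776, 0.2421, 0.0732]
ee_rot: [0.702, 0.09, 0.701, -0.09]
force: [0.1, -0.4, 1.5]
opening: 0.0142
```

```bash
python3 st.py
```

```text
6.1833 [0.4776 0.2421 0.0732] op 0.0142 F [ 0.1 -0.4  1.5] yaw(part) -0.2547 xdir [ 0.001  0.    -1.   ] q7 0.14
```

{"op": "arm_command", "data": {
  "series": [
    {"offset": [0, 0, 0.2], "yaw": 0, "hand": -1},
    {"offset": [0, 0, 0.4], "yaw": 0, "hand": -1},
    {"offset": [0, 0, 0.4], "yaw": 0, "hand": -1},
    {"offset": [0, 0, 0.5], "yaw": 0, "hand": -1},
    {"offset": [0, 0, 0.5], "yaw": 0, "hand": -1},
    {"offset": [0, 0, 0.5], "yaw": 0, "hand": -1},
    {"offset": [0, 0, 0.5], "yaw": 0, "hand": -1}
  ]
}}

```text
t: 6.77
tool_pos: [0.4768, 0.2417, 0.194]
ee_rot: [0.701, 0.089, 0.701, -0.09]
force: [1.1, -0.4, -2.2]
opening: 0.0135
```

```bash
python3 st.py
```

```text
6.7667 [0.4768 0.2417 0.194 ] op 0.0135 F [ 1.1 -0.4 -2.2] yaw(part) -0.2542 xdir [-0. -0. -1.] q7 0.27
```

{"op": "arm_command", "data": {
  "series": [
    {"offset": [0.3, -0.4, 0.05], "yaw": 0, "hand": -1},
    {"offset": [0.4, -0.6, 0], "yaw": 0, "hand": -1},
    {"offset": [0.4, -0.6, 0], "yaw": 0, "hand": -1},
    {"offset": [0.3, -0.4, 0], "yaw": 0, "hand": -1},
    {"offset": [0, 0, 0], "yaw": 0, "hand": -1}
  ]
}}

```text
t: 7.18
tool_pos: [0.5363, 0.1562, 0.1945]
ee_rot: [0.701, 0.092, 0.701, -0.093]
force: [0.2, -0.1, -2.2]
opening: 0.0138
```

Run:
```python
from h import *
s,M=toolyaw();c=optics.calibration('wrist');im=optics.snapshot('wrist')
print(s['t'],s['tool_pos'],s['dq'].round(2));np.save('w3cal.npy',c,allow_pickle=True)
cv2.imwrite('pics/w3.png',im[:,:,::-1])
```

```text
7.1833 [0.53626754 0.15623916 0.1945233 ] [-0.04 -0.01 -0.04  0.04 -0.04 -0.02 -0.05]
```

View pics/w3.png

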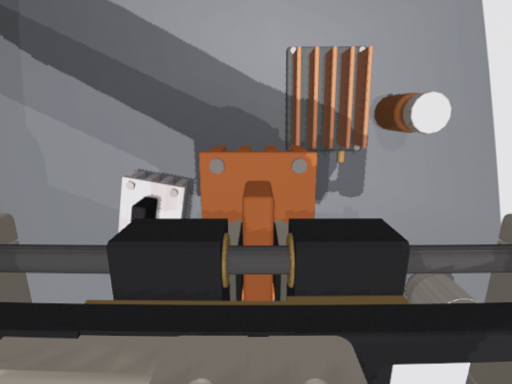

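Run:
```python
from finfit import *
cal=np.load('w3cal.npy',allow_pickle=True).item()
im=cv2.imread('pics/w3.png')[:,:,::-1].astype(float)
g=np.dstack([im[:,:,0]-im[:,:,2]]*3)
for st in ([.4774,.2418,-.255],[.479,.24,-.24],[.476,.244,-.27]):
    f=lambda p:-finscore(cal,g,p)
    o=minimize(f,st,method='Nelder-Mead',options=dict(initial_simplex=[np.array(st)+d for d in ([0,0,0],[.004,0,0],[0,.004,0],[0,0,.03])]));print(o.x.round(4),o.fun)
p=o.x
v=cv2.resize(im[35:165,275:385].astype(np.uint8)[:,:,::-1],None,fx=5,fy=4.5 if 0 else 5,interpolation=cv2.INTER_CUBIC)
# overlay fin tops
for y in (-.032,-.016,0,.016,.032):
    uv=proj(cal,tf(p,np.array([(-.045,y),(.045,y)]),.045)); q=((uv-[275,35]+.5)*5-.5).astype(int)
    cv2.line(v,tuple(map(int,q[0])),tuple(map(int,q[1])),(0,255,0),1)
cv2.imwrite('pics/w3b.png',cv2.resize(v,None,fx=.9,fy=.9))
```

```text
[ 0.4734  0.2425 -0.2499] -195.07636091325014
[ 0.4734  0.2425 -0.2499] -195.076400475969
[ 0.4734  0.2425 -0.2498] -195.076162464951
```

View pics/w3b.png

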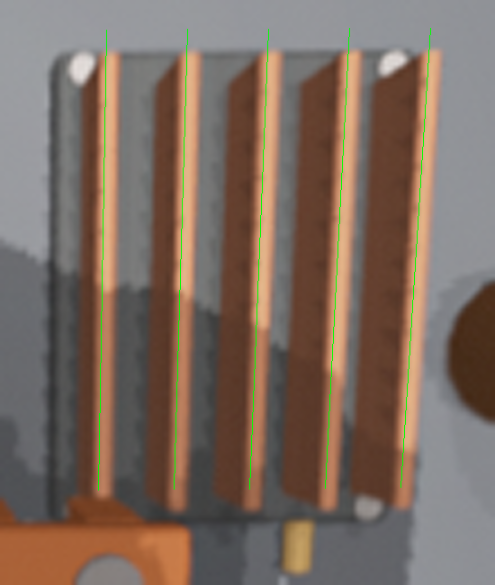

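```bash
python3 - <<'E'
from finfit import *
cal=np.load('w3cal.npy',allow_pickle=True).item()
px=lambda p:(np.array(p,float)/.9+.5)/5-.5+np.array([275,35])
pts=px([(111,52),(105,497),(192,52),(178,508),(273,52),(252,508),(352,52),(328,505),(433,52),(404,507)])
loc=[(s*.045,y) for y in (-.032,-.016,0,.016,.032) for s in (-1,1)]
x,e=cfit(cal,pts,loc,.045,[.477,.242,-.25]);print(x.round(4),e.round(1).tolist())
x,e=cfit(cal,pts[4:],loc[4:],.045,[.477,.242,-.25]);print(x.round(4))
# guard in hand: far edge at z plate top= tcp-.0202+... 
s,M=toolyaw(); z=s['tool_pos'][2]-.0202
a=onz(cal,(200,152),z);b=onz(cal,(317,152),z);print(a,b,np.linalg.norm(a-b),((a+b)/2-s['tool_pos']).round(4), np.arctan2(*(b-a)[[1,0]])-np.pi/2)
E
python3 st.py
```

```text
[ 0.4773  0.2424 -0.2528] [[0.0, -0.3], [-0.7, 2.5], [0.1, -0.4], [-0.1, -0.1], [0.0, -0.5], [0.2, -0.2], [0.4, -0.5], [-0.0, 0.4], [0.3, -0.4], [-0.3, -0.2]]
[ 0.4775  0.2423 -0.25  ]
[0.48427061 0.13723354 0.17449395] [0.50046427 0.1977421  0.17449395] 0.06263801320634885 [-0.0422  0.0087 -0.0202] -0.26149776500990995
7.2333 [0.5346 0.1588 0.1947] op 0.0139 F [-0.3  0.7 -1. ] yaw(part) -0.26 xdir [-0.    -0.001 -1.   ] q7 0.45
```

Run:
```python
from finfit import *
cal=np.load('w1cal.npy',allow_pickle=True).item()
im=cv2.imread('pics/w1.png')[:,:,::-1]
v=cv2.resize(im[45:165,205:325][:,:,::-1],None,fx=5,fy=5,interpolation=cv2.INTER_CUBIC)
for p,col in (([.534,-.2629,-.073],(0,255,0)),):
  for y in (-.032,-.016,0,.016,.032):
    uv=proj(cal,tf(p,np.array([(-.045,y),(.045,y)]),.045)); q=((uv-[205,45]+.5)*5-.5).astype(int)
    cv2.line(v,tuple(map(int,q[0])),tuple(map(int,q[1])),col,1)
cv2.imwrite('pics/w1c.png',v)
```

```text
(no output)
```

View pics/w1c.png

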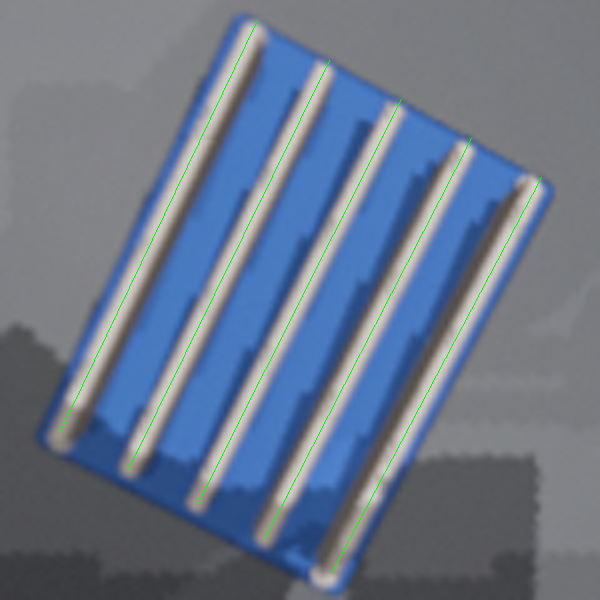

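{"op": "arm_command", "data": {
  "series": [
    {"offset": [0.1, -0.5, 0], "yaw": 0.006, "hand": -1},
    {"offset": [0.15, -0.9, 0], "yaw": 0.006, "hand": -1},
    {"offset": [0.15, -0.9, 0], "yaw": 0.006, "hand": -1},
    {"offset": [0.15, -0.9, 0], "yaw": 0.006, "hand": -1},
    {"offset": [0.15, -0.9, 0], "yaw": 0.006, "hand": -1},
    {"offset": [0.15, -0.9, 0], "yaw": 0.006, "hand": -1},
    {"offset": [0.15, -0.9, 0], "yaw": 0.006, "hand": -1},
    {"offset": [0.15, -0.9, 0], "yaw": 0.006, "hand": -1}
  ]
}}

```text
t: 7.9
tool_pos: [0.579, -0.1107, 0.1953]
ee_rot: [0.706, 0.036, 0.706, -0.036]
force: [-0.1, 0.6, -1.1]
opening: 0.014
```

{"op": "arm_command", "data": {
  "series": [
    {"offset": [0.15, -0.9, 0], "yaw": 0.006, "hand": -1},
    {"offset": [0.15, -0.65, 0], "yaw": 0.006, "hand": -1},
    {"offset": [0, 0, 0], "yaw": 0, "hand": -1},
    {"offset": [0, 0, 0], "yaw": 0, "hand": -1},
    {"offset": [0, 0, 0], "yaw": 0, "hand": -1}
  ]
}}

```text
t: 8.32
tool_pos: [0.591, -0.1702, 0.195]
ee_rot: [0.707, 0.023, 0.707, -0.022]
force: [-0.5, 1.0, -1.2]
opening: 0.0137
```

```bash
python3 st.py
python3 - <<'E'
from h import *
s,M=toolyaw();c=optics.calibration('wrist');im=optics.snapshot('wrist')
print(s['t'],s['tool_pos'],np.abs(s['dq']).max().round(3));np.save('w4cal.npy',c,allow_pickle=True)
cv2.imwrite('pics/w4.png',im[:,:,::-1])
E
```

```text
8.3167 [ 0.591  -0.1702  0.195 ] op 0.0137 F [-0.5  1.  -1.2] yaw(part) -0.0646 xdir [-0.     0.002 -1.   ] q7 1.19
8.3167 [ 0.59102708 -0.17018264  0.1950285 ] 0.018
```

View pics/w4.png

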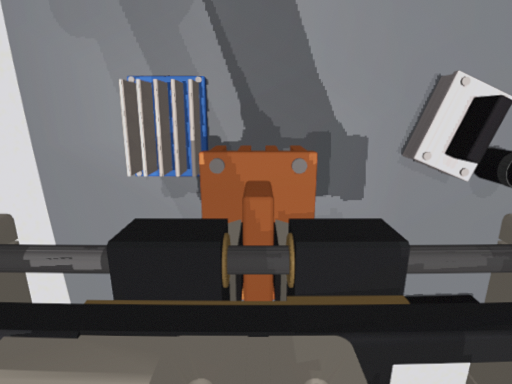

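Run:
```python
import cv2
im=cv2.imread('pics/w4.png')
cv2.imwrite('pics/w4b.png',cv2.resize(im[70:185,112:216],None,fx=5,fy=5,interpolation=cv2.INTER_CUBIC))
cv2.imwrite('pics/w4s.png',cv2.resize(im[60:190,390:512],None,fx=4.5,fy=4.5,interpolation=cv2.INTER_CUBIC))
```

```text
(no output)
```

View pics/w4b.png

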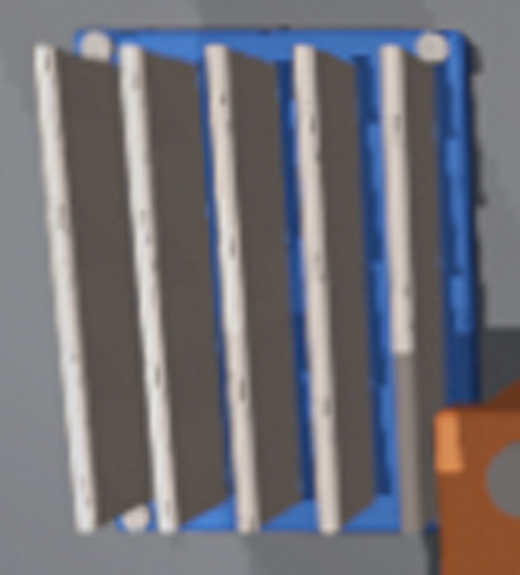

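View pics/w4s.png

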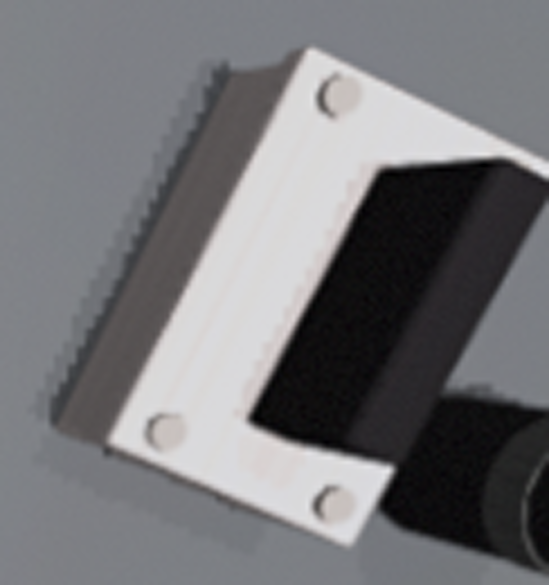

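```bash
python3 - <<'E'
from finfit import *
cal=np.load('w4cal.npy',allow_pickle=True).item()
px=lambda p,k,o:(np.array(p,float)+.5)/k-.5+np.array(o)
pts=px([(46,46),(87,530),(131,46),(168,530),(216,46),(249,530),(304,46),(330,530),(391,46),(411,530)],5,[112,70])
loc=[(s*.045,y) for y in (-.032,-.016,0,.016,.032) for s in (-1,1)]
x,e=cfit(cal,pts,loc,.045,[.533,-.263,-.07]);print(x.round(4),e.round(1).tolist())
# with free z
f=lambda p:(proj(cal,tf(p,np.array(loc),p[3]))-pts).ravel()
o=least_squares(f,[*x,.045]);print(o.x.round(4),np.abs(o.fun).max())
sp=px([(310,47),(108,442),(350,548)],4.5,[390,60])
x,e=cfit(cal,sp,[(-.045,-.032),(.045,-.032),(.045,.032)],.038,[.549,.033,-.43]);print('sink',x.round(4),e.round(1).tolist())
E
python3 st.py
```

```text
[ 0.533  -0.2616 -0.0725] [[-0.5, -0.0], [0.0, -0.1], [-0.2, -0.1], [-0.0, -0.0], [0.2, -0.1], [-0.0, 0.1], [0.1, -0.1], [0.1, 0.2], [0.2, -0.0], [0.2, 0.3]]
[ 0.533  -0.2618 -0.0724  0.0443] 0.41847382931602795
sink [ 0.5506  0.0332 -0.4453] [[0.1, -0.4], [-0.1, 0.2], [0.1, 0.2]]
8.3667 [ 0.5911 -0.1696  0.1951] op 0.0138 F [-0.5 -0.6 -0.9] yaw(part) -0.0632 xdir [ 0.     0.001 -1.   ] q7 1.19
```

{"op": "arm_command", "data": {
  "series": [
    {"offset": [-0.29, -0.46, -0.1], "yaw": -0.003, "hand": -1},
    {"offset": [-0.29, -0.46, -0.3], "yaw": 0, "hand": -1},
    {"offset": [-0.29, -0.46, -0.4], "yaw": 0, "hand": -1},
    {"offset": [-0.29, -0.46, -0.4], "yaw": 0, "hand": -1},
    {"offset": [-0.29, -0.46, -0.4], "yaw": 0, "hand": -1},
    {"offset": [0, 0, -0.2], "yaw": 0, "hand": -1},
    {"offset": [0, 0, 0], "yaw": 0, "hand": -1},
    {"offset": [0, 0, 0], "yaw": 0, "hand": -1}
  ]
}}

```text
t: 9.03
tool_pos: [0.5337, -0.2619, 0.1231]
ee_rot: [0.707, 0.026, 0.707, -0.025]
force: [0.4, -0.7, -0.5]
opening: 0.0137
```

```bash
python3 st.py
```

```text
9.0333 [ 0.5337 -0.2619  0.1231] op 0.0137 F [ 0.4 -0.7 -0.5] yaw(part) -0.0729 xdir [ 0.     0.001 -1.   ] q7 1.29
```

{"op": "arm_command", "data": {
  "series": [
    {"offset": [0, 0, -0.2], "yaw": 0, "hand": -1},
    {"offset": [0, 0, -0.2], "yaw": 0, "hand": -1},
    {"offset": [0, 0, -0.15], "yaw": 0, "hand": -1},
    {"offset": [0, 0, -0.1], "yaw": 0, "hand": -1},
    {"offset": [0, 0, 0], "yaw": 0, "hand": -1}
  ]
}}

```text
t: 9.45
tool_pos: [0.5327, -0.2635, 0.0956]
ee_rot: [0.706, 0.027, 0.707, -0.026]
force: [0.6, 0.8, -0.8]
opening: 0.0138
```

```bash
python3 st.py;  python3 - <<'E'
from h import *
s=cv2.resize(optics.snapshot('scene')[170:235,105:175],None,fx=5,fy=5,interpolation=cv2.INTER_CUBIC);d=cv2.resize(optics.snapshot('side')[85:150,255:330],None,fx=5,fy=5,interpolation=cv2.INTER_CUBIC)
cv2.imwrite('pics/r5.png',np.hstack([s,d])[:,:,::-1])
E
```

```text
9.45 [ 0.5327 -0.2635  0.0956] op 0.0138 F [ 0.6  0.8 -0.8] yaw(part) -0.0748 xdir [-0.002  0.001 -1.   ] q7 1.26
```

View pics/r5.png

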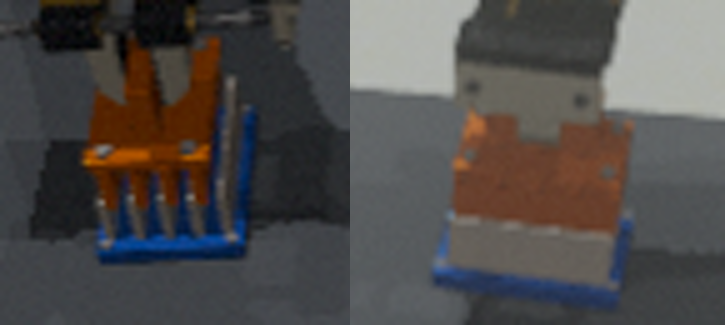

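{"op": "arm_command", "data": {
  "series": [
    {"offset": [0, 0.02, -0.15], "yaw": 0, "hand": -1},
    {"offset": [0, 0, -0.15], "yaw": 0, "hand": -1},
    {"offset": [0, 0, -0.12], "yaw": 0, "hand": -1},
    {"offset": [0, 0, 0], "yaw": 0, "hand": -1},
    {"offset": [0, 0, 0], "yaw": 0, "hand": -1}
  ]
}}

```text
t: 9.97
tool_pos: [0.5329, -0.2634, 0.0794]
ee_rot: [0.706, 0.027, 0.707, -0.027]
force: [-0.3, 0.5, -1.9]
opening: 0.0141
```

```bash
python3 st.py
```

```text
9.9667 [ 0.5329 -0.2634  0.0794] op 0.0141 F [-0.3  0.5 -1.9] yaw(part) -0.0756 xdir [-0.001  0.    -1.   ] q7 1.25
```

{"op": "arm_command", "data": {
  "series": [
    {"offset": [0, 0, -0.08], "yaw": 0, "hand": -1},
    {"offset": [0, 0, -0.07], "yaw": 0, "hand": -1},
    {"offset": [0, 0, 0], "yaw": 0, "hand": -1},
    {"offset": [0, 0, 0], "yaw": 0, "hand": -1}
  ]
}}

```text
t: 10.3
tool_pos: [0.5331, -0.2634, 0.0738]
ee_rot: [0.706, 0.027, 0.707, -0.027]
force: [-0.6, 0.0, -1.1]
opening: 0.0136
```

```bash
python3 st.py
```

```text
10.3 [ 0.5331 -0.2634  0.0738] op 0.0136 F [-0.6  0.  -1.1] yaw(part) -0.0756 xdir [-0.  0. -1.] q7 1.24
```

Another 2 mm until contact is felt.

{"op": "arm_command", "data": {
  "series": [
    {"offset": [0, 0, -0.04], "yaw": 0, "hand": -1},
    {"offset": [0, 0, -0.03], "yaw": 0, "hand": -1},
    {"offset": [0, 0, 0], "yaw": 0, "hand": -1}
  ]
}}

```text
t: 10.55
tool_pos: [0.5334, -0.2634, 0.0732]
ee_rot: [0.707, 0.026, 0.707, -0.027]
force: [-6.2, 0.1, 13.5]
opening: 0.0136
```

```bash
python3 st.py
```

```text
10.55 [ 0.5334 -0.2634  0.0732] op 0.0136 F [-6.2  0.1 13.5] yaw(part) -0.0755 xdir [-0.    -0.002 -1.   ] q7 1.24
```

{"op": "arm_command", "data": {
  "series": [
    {"offset": [0, 0, 0.03], "yaw": 0, "hand": -0.25},
    {"offset": [0, 0, 0], "yaw": 0, "hand": -0.25},
    {"offset": [0, 0, 0], "yaw": 0, "hand": -0.25},
    {"offset": [0, 0, 0.1], "yaw": 0, "hand": -0.25},
    {"offset": [0, 0, 0.3], "yaw": 0, "hand": -0.25},
    {"offset": [0, 0, 0.5], "yaw": 0, "hand": -0.25},
    {"offset": [0, 0, 0.5], "yaw": 0, "hand": -0.25},
    {"offset": [0, 0, 0.5], "yaw": 0, "hand": -0.25}
  ]
}}

```text
t: 11.22
tool_pos: [0.5334, -0.263, 0.1499]
ee_rot: [0.707, 0.027, 0.707, -0.026]
force: [-0.4, -0.7, -0.9]
opening: 0.0349
```

```bash
python3 st.py;  python3 - <<'E'
from h import *
s=cv2.resize(optics.snapshot('scene')[170:235,105:175],None,fx=5,fy=5,interpolation=cv2.INTER_CUBIC);d=cv2.resize(optics.snapshot('side')[85:150,255:330],None,fx=5,fy=5,interpolation=cv2.INTER_CUBIC)
cv2.imwrite('pics/r6.png',np.hstack([s,d])[:,:,::-1])
E
```

```text
11.2167 [ 0.5334 -0.263   0.1499] op 0.0349 F [-0.4 -0.7 -0.9] yaw(part) -0.075 xdir [ 0.  0. -1.] q7 1.31
```

View pics/r6.png

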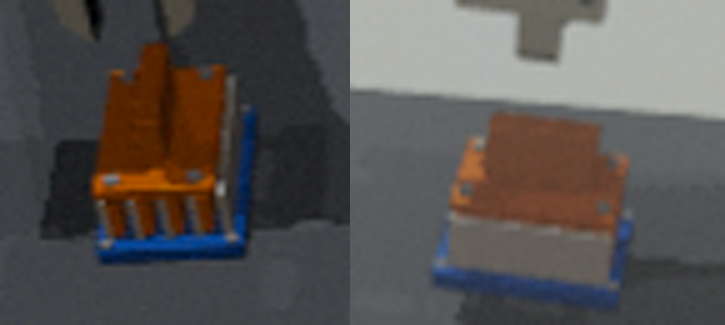

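{"op": "arm_command", "data": {
  "series": [
    {"offset": [0.25, 0.83, 0.18], "yaw": -0.0145, "hand": -0.25},
    {"offset": [0.25, 0.83, 0.18], "yaw": -0.0145, "hand": -0.25},
    {"offset": [0.25, 0.83, 0.18], "yaw": -0.0145, "hand": -0.25},
    {"offset": [0.25, 0.83, 0.18], "yaw": -0.0145, "hand": -0.25},
    {"offset": [0.25, 0.83, 0.18], "yaw": -0.0145, "hand": -0.25},
    {"offset": [0.25, 0.83, 0.18], "yaw": -0.0145, "hand": -0.25},
    {"offset": [0.25, 0.83, 0.18], "yaw": -0.0145, "hand": -0.25},
    {"offset": [0.25, 0.83, 0.18], "yaw": -0.0145, "hand": -0.25}
  ]
}}

```text
t: 11.98
tool_pos: [0.6133, 0.0038, 0.2063]
ee_rot: [0.69, 0.155, 0.69, -0.155]
force: [1.3, -1.1, -0.0]
opening: 0.0344
```

{"op": "arm_command", "data": {
  "series": [
    {"offset": [0, 0, 0], "yaw": 0, "hand": -0.25},
    {"offset": [0, 0, 0], "yaw": 0, "hand": -0.25},
    {"offset": [0, 0, 0], "yaw": 0, "hand": -0.25},
    {"offset": [0, 0, 0], "yaw": 0, "hand": -0.25}
  ]
}}

```text
t: 12.32
tool_pos: [0.6128, 0.0003, 0.2052]
ee_rot: [0.69, 0.154, 0.69, -0.155]
force: [-0.2, -0.5, -0.5]
opening: 0.0344
```

```bash
python3 st.py
python3 - <<'E'
from h import *
c=optics.calibration('wrist');im=optics.snapshot('wrist')
np.save('w5cal.npy',c,allow_pickle=True)
cv2.imwrite('pics/w5.png',im[:,:,::-1])
cv2.imwrite('pics/w5b.png',cv2.resize(im[50:200,180:380,::-1],None,fx=4,fy=4,interpolation=cv2.INTER_CUBIC))
E
```

```text
12.3167 [6.128e-01 3.000e-04 2.052e-01] op 0.0344 F [-0.2 -0.5 -0.5] yaw(part) -0.4417 xdir [-0.001 -0.001 -1.   ] q7 0.58
```

View pics/w5b.png

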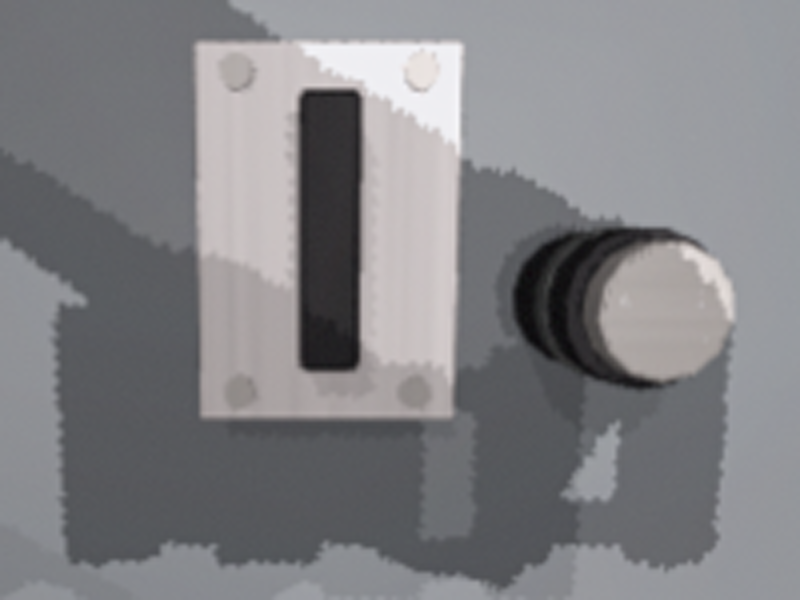

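```bash
python3 - <<'E'
from finfit import *
cal=np.load('w5cal.npy',allow_pickle=True).item()
px=lambda p:(np.array(p,float)+.5)/4-.5+np.array([180,50])
A=px([(195,42),(462,42),(454,416),(201,417)]);B=px([(300,90),(361,91),(358,370),(300,369)])
loc=[(-1,-1),(-1,1),(1,1),(1,-1)]
for pts,hx,hy,z in ((A,.045,.032,.038),(B,.03,.007,.074)):
    x,e=cfit(cal,pts,[(a*hx,b*hy) for a,b in loc],z,[.55,.033,-.44]);print(x.round(4),e.round(1).tolist())
t=onz(cal,px((665,310)),.092);print(t)
x=np.array(x);d=t[:2]-x[:2];print('tube lat',-np.sin(x[2])*d[0]+np.cos(x[2])*d[1])
E
python3 st.py
```

```text
[ 0.5503  0.033  -0.4405] [[-0.4, -0.4], [0.3, -0.5], [-0.1, 0.6], [0.2, 0.4]]
[ 0.5506  0.0329 -0.4443] [[-0.6, -0.7], [0.7, -0.8], [0.6, 0.7], [-0.6, 0.9]]
[0.5939983  0.08870296 0.092     ]
tube lat 0.06900434555814758
12.3667 [6.128e-01 1.000e-04 2.052e-01] op 0.0345 F [-0.4 -0.4  0.6] yaw(part) -0.4424 xdir [-0.001 -0.001 -1.   ] q7 0.58
```

{"op": "arm_command", "data": {
  "series": [
    {"offset": [-0.39, 0.205, -0.2], "yaw": 0, "hand": -0.25},
    {"offset": [-0.39, 0.205, -0.4], "yaw": 0, "hand": -0.25},
    {"offset": [-0.39, 0.205, -0.5], "yaw": 0, "hand": -0.25},
    {"offset": [-0.39, 0.205, -0.5], "yaw": 0, "hand": -0.25},
    {"offset": [0, 0, -0.5], "yaw": 0, "hand": -0.25},
    {"offset": [0, 0, -0.25], "yaw": 0, "hand": -0.25},
    {"offset": [0, 0, 0], "yaw": 0, "hand": -0.25},
    {"offset": [0, 0, 0], "yaw": 0, "hand": -0.25}
  ]
}}

```text
t: 13.03
tool_pos: [0.5513, 0.0339, 0.1119]
ee_rot: [0.69, 0.155, 0.69, -0.155]
force: [-0.2, -0.6, -0.0]
opening: 0.0342
```

```bash
python3 st.py
```

```text
13.0333 [0.5513 0.0339 0.1119] op 0.0342 F [-0.2 -0.6 -0. ] yaw(part) -0.442 xdir [-0.  0. -1.] q7 0.42
```

{"op": "arm_command", "data": {
  "series": [
    {"offset": [-0.02, -0.02, -0.25], "yaw": 0, "hand": -0.25},
    {"offset": [0, 0, -0.35], "yaw": 0, "hand": -0.25},
    {"offset": [0, 0, -0.35], "yaw": 0, "hand": -0.25},
    {"offset": [0, 0, -0.25], "yaw": 0, "hand": -0.25},
    {"offset": [0, 0, -0.12], "yaw": 0, "hand": -0.25},
    {"offset": [0, 0, 0], "yaw": 0, "hand": -0.25},
    {"offset": [0, 0, 0], "yaw": 0, "hand": -0.25}
  ]
}}

```text
t: 13.62
tool_pos: [0.5498, 0.0346, 0.0588]
ee_rot: [0.69, 0.154, 0.69, -0.154]
force: [-0.1, 0.6, -0.1]
opening: 0.034
```

```bash
python3 st.py
```

```text
13.6167 [0.5498 0.0346 0.0588] op 0.034 F [-0.1  0.6 -0.1] yaw(part) -0.4394 xdir [-0.001  0.    -1.   ] q7 0.37
```

{"op": "arm_command", "data": {
  "series": [
    {"offset": [0, -0.03, 0], "yaw": -0.0005, "hand": -1},
    {"offset": [0, 0, 0], "yaw": 0, "hand": -1},
    {"offset": [0, 0, 0], "yaw": 0, "hand": -1},
    {"offset": [0, 0, 0], "yaw": 0, "hand": -1},
    {"offset": [0, 0, 0], "yaw": 0, "hand": -1}
  ],
  "grip_force": 45
}}

```text
t: 14.03
tool_pos: [0.5504, 0.0331, 0.0595]
ee_rot: [0.69, 0.155, 0.69, -0.155]
force: [0.5, 0.1, -0.1]
opening: 0.0137
```

```bash
python3 st.py
```

```text
14.0333 [0.5504 0.0331 0.0595] op 0.0137 F [ 0.5  0.1 -0.1] yaw(part) -0.4415 xdir [ 0.001  0.    -1.   ] q7 0.37
```

{"op": "arm_command", "data": {
  "series": [
    {"offset": [0, 0, 0.1], "yaw": 0, "hand": -1},
    {"offset": [0, 0, 0.3], "yaw": 0, "hand": -1},
    {"offset": [0, 0, 0.5], "yaw": 0, "hand": -1},
    {"offset": [0, 0, 0.6], "yaw": 0, "hand": -1},
    {"offset": [0, 0, 0.6], "yaw": 0, "hand": -1},
    {"offset": [0, 0, 0.6], "yaw": 0, "hand": -1},
    {"offset": [0, 0, 0.6], "yaw": 0, "hand": -1},
    {"offset": [0, 0, 0.2], "yaw": 0, "hand": -1}
  ]
}}

```text
t: 14.7
tool_pos: [0.5514, 0.0338, 0.203]
ee_rot: [0.692, 0.155, 0.688, -0.154]
force: [1.6, 1.2, -2.6]
opening: 0.014
```

```bash
python3 st.py
```

```text
14.7 [0.5514 0.0338 0.203 ] op 0.014 F [ 1.6  1.2 -2.6] yaw(part) -0.4411 xdir [ 0.004  0.    -1.   ] q7 0.51
```

{"op": "arm_command", "data": {
  "series": [
    {"offset": [-0.07, 0.41, 0], "yaw": 0.012, "hand": -1},
    {"offset": [-0.07, 0.71, 0], "yaw": 0.012, "hand": -1},
    {"offset": [-0.07, 0.71, 0], "yaw": 0.012, "hand": -1},
    {"offset": [-0.07, 0.71, 0], "yaw": 0.012, "hand": -1},
    {"offset": [-0.07, 0.51, 0], "yaw": 0.0125, "hand": -1},
    {"offset": [0, 0, 0], "yaw": 0, "hand": -1},
    {"offset": [0, 0, 0], "yaw": 0, "hand": -1},
    {"offset": [0, 0, 0], "yaw": 0, "hand": -1}
  ]
}}

```text
t: 15.37
tool_pos: [0.5353, 0.1546, 0.1981]
ee_rot: [0.701, 0.088, 0.702, -0.089]
force: [0.6, 0.5, -3.8]
opening: 0.0134
```

```bash
python3 st.py
python3 - <<'E'
from h import *
c=optics.calibration('wrist');im=optics.snapshot('wrist')
np.save('w6cal.npy',c,allow_pickle=True)
cv2.imwrite('pics/w6.png',im[:,:,::-1])
cv2.imwrite('pics/w6b.png',cv2.resize(im[30:180,190:380,::-1],None,fx=4,fy=4,interpolation=cv2.INTER_CUBIC))
E
```

```text
15.3667 [0.5353 0.1546 0.1981] op 0.0134 F [ 0.6  0.5 -3.8] yaw(part) -0.2508 xdir [-0.002 -0.001 -1.   ] q7 0.46
```

View pics/w6b.png

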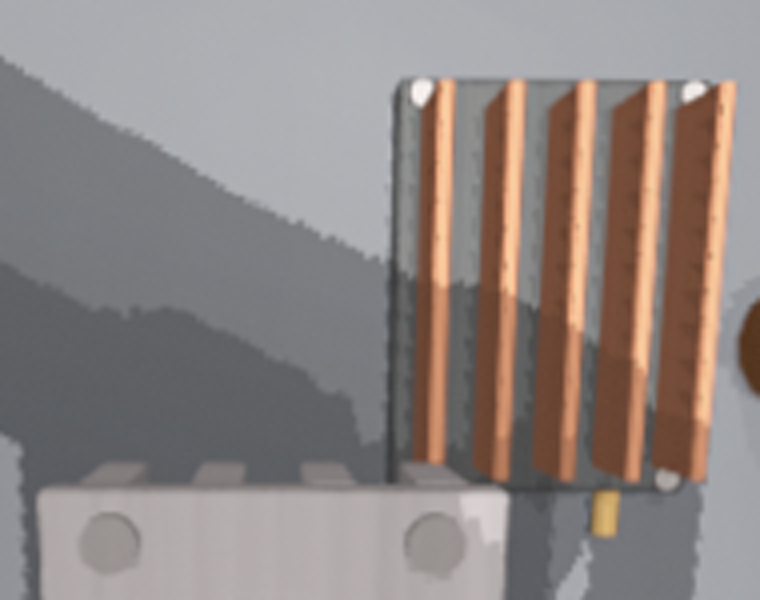

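```bash
python3 - <<'E'
from finfit import *
cal=np.load('w6cal.npy',allow_pickle=True).item()
px=lambda p:(np.array(p,float)+.5)/4-.5+np.array([190,30])
pts=px([(447,80),(517,80),(500,482),(587,80),(568,482),(657,80),(634,482),(728,80),(701,482)])
loc=[(s*.045,y) for y in (-.032,-.016,0,.016,.032) for s in (-1,1)];del loc[1]
x,e=cfit(cal,pts,loc,.045,[.477,.242,-.25]);print(x.round(4),e.round(1).tolist())
T=np.array([.5353,.1546,.1981]); z=T[2]-.0215
a=onz(cal,px((40,490)),z);b=onz(cal,px((508,490)),z);m=(a+b)/2;th=np.arctan2(*(b-a)[[1,0]])-np.pi/2
d=(m-T)[:2];u=np.array([np.cos(-.2508),np.sin(-.2508)]);v=np.array([-u[1],u[0]])
print(np.linalg.norm(a-b),'along',d@u,'lat',d@v,'yaw',th)
E
python3 st.py
```

```text
[ 0.4782  0.2416 -0.2453] [[-0.3, 0.2], [-0.1, 0.2], [0.5, -0.4], [0.1, 0.3], [-0.0, -0.4], [0.3, 0.3], [-0.1, -0.4], [0.1, 0.4], [-0.4, -0.5]]
0.06326632904113236 along -0.045091218911030705 lat -0.0006751597900511234 yaw -0.2501015454826929
15.4167 [0.5357 0.154  0.1982] op 0.0141 F [ 0.9 -0.9 -3.8] yaw(part) -0.2522 xdir [-0.001 -0.001 -1.   ] q7 0.46
```

{"op": "arm_command", "data": {
  "series": [
    {"offset": [-0.24, 0.34, 0], "yaw": 0.001, "hand": -1},
    {"offset": [-0.3, 0.46, -0.1], "yaw": 0, "hand": -1},
    {"offset": [-0.3, 0.46, -0.3], "yaw": 0, "hand": -1},
    {"offset": [-0.3, 0.46, -0.4], "yaw": 0, "hand": -1},
    {"offset": [-0.3, 0.46, -0.5], "yaw": 0, "hand": -1},
    {"offset": [0, 0, -0.4], "yaw": 0, "hand": -1},
    {"offset": [0, 0, -0.25], "yaw": 0, "hand": -1},
    {"offset": [0, 0, 0], "yaw": 0, "hand": -1}
  ]
}}

```text
t: 16.08
tool_pos: [0.4779, 0.2397, 0.1187]
ee_rot: [0.701, 0.087, 0.703, -0.089]
force: [0.8, -0.7, -3.3]
opening: 0.0134
```

{"op": "arm_command", "data": {
  "series": [
    {"offset": [0, 0, 0], "yaw": 0, "hand": -1},
    {"offset": [0, 0, 0], "yaw": 0, "hand": -1}
  ]
}}

```text
t: 16.25
tool_pos: [0.4798, 0.2414, 0.1217]
ee_rot: [0.702, 0.089, 0.701, -0.088]
force: [0.2, 0.1, -2.7]
opening: 0.0136
```

```bash
python3 st.py
```

```text
16.25 [0.4798 0.2414 0.1217] op 0.0136 F [ 0.2  0.1 -2.7] yaw(part) -0.2509 xdir [ 0.001  0.    -1.   ] q7 0.2
```

{"op": "arm_command", "data": {
  "series": [
    {"offset": [-0.04, 0.01, -0.2], "yaw": 0, "hand": -1},
    {"offset": [0, 0, -0.2], "yaw": 0, "hand": -1},
    {"offset": [0, 0, -0.15], "yaw": 0, "hand": -1},
    {"offset": [0, 0, -0.05], "yaw": 0, "hand": -1},
    {"offset": [0, 0, 0], "yaw": 0, "hand": -1}
  ]
}}

```text
t: 16.67
tool_pos: [0.4764, 0.2422, 0.0963]
ee_rot: [0.701, 0.087, 0.702, -0.088]
force: [-0.8, -0.9, -3.4]
opening: 0.0138
```

```bash
python3 st.py;  python3 - <<'E'
from h import *
s=cv2.resize(optics.snapshot('scene')[135:205,280:360],None,fx=5,fy=5,interpolation=cv2.INTER_CUBIC);d=cv2.resize(optics.snapshot('side')[240:310,260:340],None,fx=5,fy=5,interpolation=cv2.INTER_CUBIC)
cv2.imwrite('pics/r7.png',np.hstack([s,d])[:,:,::-1])
E
```

```text
16.6667 [0.4764 0.2422 0.0963] op 0.0138 F [-0.8 -0.9 -3.4] yaw(part) -0.2484 xdir [-0.001 -0.001 -1.   ] q7 0.17
```

View pics/r7.png

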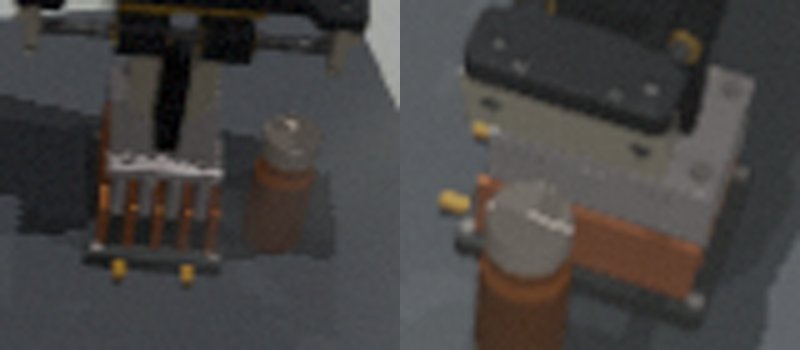

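{"op": "arm_command", "data": {
  "series": [
    {"offset": [0.02, 0, -0.12], "yaw": 0, "hand": -1},
    {"offset": [0, 0, -0.15], "yaw": 0, "hand": -1},
    {"offset": [0, 0, -0.15], "yaw": 0, "hand": -1},
    {"offset": [0, 0, -0.06], "yaw": 0, "hand": -1},
    {"offset": [0, 0, 0], "yaw": 0, "hand": -1},
    {"offset": [0, 0, 0], "yaw": 0, "hand": -1}
  ]
}}

```text
t: 17.27
tool_pos: [0.4774, 0.2427, 0.0776]
ee_rot: [0.701, 0.087, 0.702, -0.088]
force: [1.0, -0.5, -3.8]
opening: 0.0142
```

```bash
python3 st.py
```

```text
17.2667 [0.4774 0.2427 0.0776] op 0.0142 F [ 1.  -0.5 -3.8] yaw(part) -0.2481 xdir [-0.001 -0.    -1.   ] q7 0.15
```

{"op": "arm_command", "data": {
  "series": [
    {"offset": [0, 0, -0.05], "yaw": 0, "hand": -1},
    {"offset": [0, 0, -0.04], "yaw": 0, "hand": -1},
    {"offset": [0, 0, 0], "yaw": 0, "hand": -1},
    {"offset": [0, 0, 0], "yaw": 0, "hand": -1}
  ]
}}

```text
t: 17.6
tool_pos: [0.4778, 0.2428, 0.0745]
ee_rot: [0.702, 0.088, 0.702, -0.087]
force: [0.1, -1.1, -2.0]
opening: 0.0136
```

```bash
python3 st.py
```

```text
17.6 [0.4778 0.2428 0.0745] op 0.0136 F [ 0.1 -1.1 -2. ] yaw(part) -0.2483 xdir [ 0.  0. -1.] q7 0.14
```

{"op": "arm_command", "data": {
  "series": [
    {"offset": [0, 0, -0.03], "yaw": 0, "hand": -1},
    {"offset": [0, 0, -0.02], "yaw": 0, "hand": -1},
    {"offset": [0, 0, 0], "yaw": 0, "hand": -1}
  ]
}}

```text
t: 17.85
tool_pos: [0.4779, 0.2429, 0.0744]
ee_rot: [0.702, 0.087, 0.701, -0.088]
force: [-5.7, -5.3, 17.2]
opening: 0.0135
```

```bash
python3 st.py
```

```text
17.85 [0.4779 0.2429 0.0744] op 0.0135 F [-5.7 -5.3 17.2] yaw(part) -0.2481 xdir [ 0.001 -0.001 -1.   ] q7 0.14
```

Seated, with 17 N contact. Release to 34 mm opening and retreat straight up.

{"op": "arm_command", "data": {
  "series": [
    {"offset": [0, 0, 0.03], "yaw": 0, "hand": -0.25},
    {"offset": [0, 0, 0], "yaw": 0, "hand": -0.25},
    {"offset": [0, 0, 0], "yaw": 0, "hand": -0.25},
    {"offset": [0, 0, 0.1], "yaw": 0, "hand": -0.25},
    {"offset": [0, 0, 0.3], "yaw": 0, "hand": -0.25},
    {"offset": [0, 0, 0.5], "yaw": 0, "hand": -0.25},
    {"offset": [0, 0, 0.6], "yaw": 0, "hand": -0.25},
    {"offset": [0, 0, 0.6], "yaw": 0, "hand": -0.25}
  ]
}}

```text
t: 18.52
tool_pos: [0.4772, 0.2428, 0.1589]
ee_rot: [0.701, 0.087, 0.702, -0.087]
force: [1.3, -0.3, -0.8]
opening: 0.0345
```

{"op": "arm_command", "data": {
  "series": [
    {"offset": [0.3, -0.1, 0.6], "yaw": 0, "hand": -0.25},
    {"offset": [0.5, -0.2, 0.4], "yaw": 0, "hand": -0.25},
    {"offset": [0.5, -0.2, 0], "yaw": 0, "hand": -0.25},
    {"offset": [0.2, -0.1, 0], "yaw": 0, "hand": -0.25},
    {"offset": [0, 0, 0], "yaw": 0, "hand": -0.25},
    {"offset": [0, 0, 0], "yaw": 0, "hand": -0.25},
    {"offset": [0, 0, 0], "yaw": 0, "hand": -0.25}
  ]
}}

```text
t: 19.1
tool_pos: [0.5357, 0.2193, 0.197]
ee_rot: [0.701, 0.087, 0.702, -0.087]
force: [-0.6, 0.8, -0.5]
opening: 0.0349
```

```bash
python3 st.py;  python3 - <<'E'
from h import *
w=optics.snapshot('wrist');c=optics.calibration('wrist');np.save('w8cal.npy',c,allow_pickle=True)
cv2.imwrite('pics/w8.png',w[:,:,::-1])
S=optics.snapshot('scene');D=optics.snapshot('side');cv2.imwrite('pics/scene8.png',S[:,:,::-1]);cv2.imwrite('pics/side8.png',D[:,:,::-1])
k=lambda i:cv2.resize(i,None,fx=4,fy=4,interpolation=cv2.INTER_CUBIC)
a=np.hstack([k(S[135:205,280:360]),k(D[240:310,260:340])]);b=np.hstack([k(S[170:235,100:180]),k(D[85:150,255:335])])
cv2.imwrite('pics/r8.png',np.vstack([a,b])[:,:,::-1])
E
```

```text
19.1 [0.5357 0.2193 0.197 ] op 0.0349 F [-0.6  0.8 -0.5] yaw(part) -0.2465 xdir [-0.002  0.    -1.   ] q7 0.36
```

View pics/r8.png

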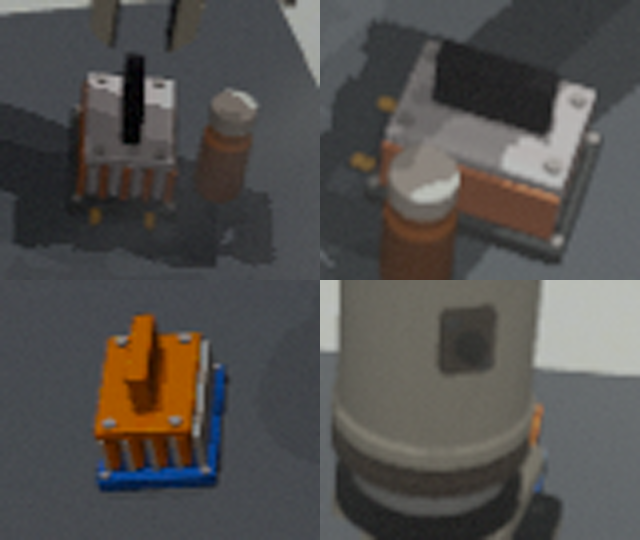

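View pics/w8.png

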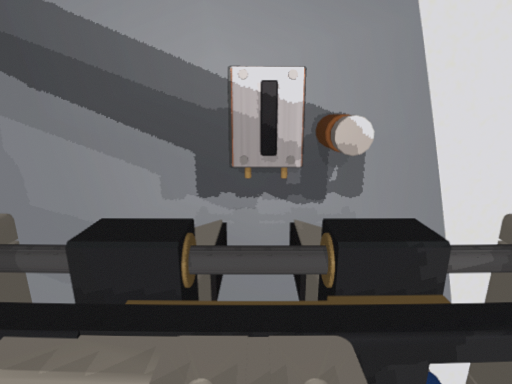

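View pics/scene8.png

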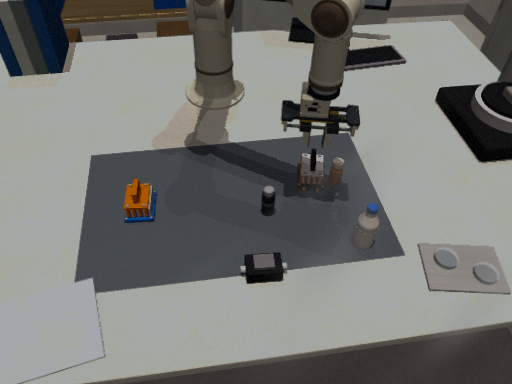

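Run:
```python
from finfit import *
cal=np.load('w8cal.npy',allow_pickle=True).item()
im=cv2.imread('pics/w8.png');cv2.imwrite('pics/w8b.png',cv2.resize(im[55:185,215:325],None,fx=4.5,fy=4.5,interpolation=cv2.INTER_CUBIC))
x,e=cfit(cal,np.array([(231.5,67.3),(305,67.3),(303,166.5),(232.5,166.5)]),[(-.045,-.032),(-.045,.032),(.045,.032),(.045,-.032)],.053,[.477,.242,-.25]);print('sink',x.round(4),e.round(1).tolist())
x,e=cfit(optics.calibration('scene'),(np.array([(113,334-280),(204,337-280),(191,435-280),(95,434-280)])+.5)/4-.5+[100,170],[(-.045,-.032),(-.045,.032),(.045,.032),(.045,-.032)],.053,[.533,-.262,-.07]);print('guard',x.round(4),e.round(1).tolist())
```

```text
sink [ 0.4783  0.2425 -0.2437] [[0.5, -0.7], [-0.5, -0.8], [-1.6, 0.7], [1.6, 0.8]]
guard [ 0.5335 -0.2626 -0.1113] [[0.2, 0.8], [0.4, -0.4], [-0.2, -0.5], [-0.3, 0.2]]
```

View pics/w8b.png

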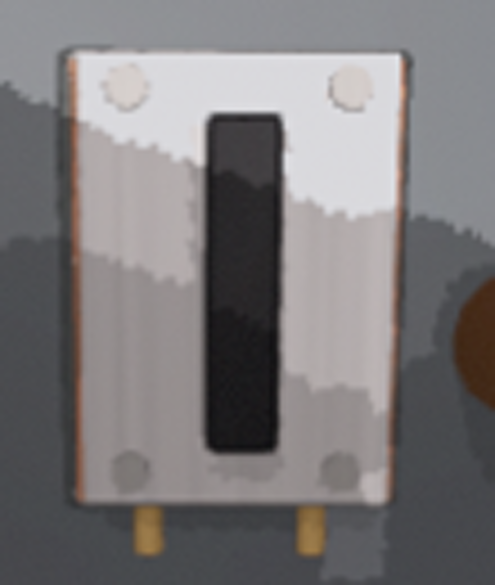

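```bash
python3 -c "
from bench import job_done;print(job_done())"
```

```text
the job is handed in; nothing more can be done
None
```

The orange guard is parked in the rack and the heat sink is fitted to the cold plate. I lowered both until I felt contact (about 14 N and 17 N), then released them. The job was handed in at about 19 s, with the gripper clear of everything.

- **Heat sink:** the last wrist picture puts it within about 1 mm and 0.01 rad of the cold plate's measured pose. One fin sits in each gap, and the outer copper fins show evenly on both sides.
- **Guard:** the scene picture shows its four fins in the rack's four gaps, centred within about 1 mm.
- **Check that disagreed:** a coarse fit of the guard in the scene picture gave a yaw of -0.11 rad, against -0.073 for the rack. The tool read -0.076 when it let go, and scene fits had read about 0.01 to 0.03 rad too negative earlier. I trust the tool reading.
- **Side view blocked:** the arm hid the guard from the side camera in the last picture. The side picture just after release showed it fully down and level.
- **Bystanders:** the tube, jar, probe head and bottle stand upright and look unmoved in the last scene picture; I did not measure their positions.

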